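Hang up the cake lifter and shut the macaron tray

TASK

Someone left the cake lifter lying across the open macaron tray. Take it off and hang it by the eye of its handle on the red peg of the brass stand; once it hangs there, slide the red cover fully shut over the macarons. Leave the syrup bottle, the jar, the gift box and the cup standing where they are.

Things in the scene. Friction and masses are not known exactly. Their poses are not given: they have to be found in the camera images.
- tray: Fixed steel tray, 130 (x) x 340 (y) mm, 55 mm high; origin at the centre of its underside. Its -y half (y -170 to 0) is the open compartment: 6 mm walls, 6 mm floor, macarons (part of the tray) whose tops are 26 mm above the counter. Its +y half is a closed deck level with the rims. The red cover slides along the tray's y on top of both.
- cover (a joint): How far the cover is open, m: 0 = fully shut over the compartment (end stop), 0.165 = fully open over the deck (end stop); it grows as the cover moves along the tray's +y. About 2 N of sliding friction; it stays where it is left.
- cover_grip (a point): Top centre of the brass grip fin on the red cover, 91 mm above the counter. The fin is 30 mm high, 60 mm long along the tray's x and 14 mm thick along the tray's y (the slide direction): pinch it from above with the fingers closing along the slide. It stands at the cover's centre; with the cover shut it is at y = -85 mm in the tray's frame.
- cover_edge (a point): Middle of the cover's leading (-y) edge, at its top face, 61 mm above the counter; 85 mm from the fin. The cover is a red sheet 142 (x) x 170 (y) x 5 mm with skirts that reach 6 mm past the tray's long sides, down to 44.5 mm. Its underside clears the tray's rims by 1 mm, so anything lying on the rims is in its way.
- lifter: Loose cake lifter, 224 mm long along x, about 0.12 kg; origin on its underside, near its centre of mass. Steel blade 70 x 46 x 4 mm (x -105 to -35), light wooden handle 18 mm wide (y), 10 thick (x -37 to 85), wire eye at the +x end. Starts lying flat across the compartment's rims (underside 55 mm above the counter), roughly along the tray's x, eye towards tray +x. Grip the handle from above.
- lifter_eye (a point): Centre of the lifter's round eye (100 mm from the lifter's origin along its x, 3 mm above its underside): a ring of 6 mm wire, 25 mm opening, 37 mm outside diameter, lying in the plane of the lifter.
- stand: Fixed brass stand: base disc 96 mm across and 12 mm high, upright post 16 mm thick and 255 mm high; origin at the centre of the base's underside, z up. A straight red peg, 8 mm thick with a round end, leaves the top of the post towards the stand's -x, rising at 45 degrees.
- peg_root (a point): Where the peg's axis leaves the post, 254 mm above the counter, 8 mm from the post's axis. A lifter hung on the peg slides down to here and hangs against the post, blade down.
- peg_tip (a point): Outer, upper end of the peg's axis: 50 mm from peg_root, 35 mm outward and 35 mm higher (the round end reaches 4 mm further).
- syrup: Amber syrup bottle, 60 mm across, 170 mm high, loose; origin at the centre of its underside. Bystander.
- jar: Green glass jar with a brass cap, 76 mm across, 110 mm high, loose; origin at the centre of its underside. Bystander.
- giftbox: Red gift box with a gold band, 80 (x) x 100 (y) x 60 mm high, loose; origin at the centre of its underside. Bystander.
- cup: White ceramic cup, 66 mm across, 60 mm high, loose; origin at the centre of its underside. Bystander.
Mind the look-alikes: they are no part of the job. Of the things shaped like the lifter, the bare steel one is meant.

How it is judged (in metres and radians):
On the way, in this order (a step that is already met when the one before it is completed fails the run):
1. the lifter hangs by its eye on the stand's peg, blade down, let go and at rest (distance between lifter_eye and peg_root below 0.045 m and height (world z) of lifter_eye above 0.235 m and angle between lifter's own x axis and vertical below 0.35 rad and contact force between lifter and stand above 0.3 N and contact force between the fingers and lifter below 0.05 N and linear speed of lifter below 0.03 m/s), for 0.3 s.
2. the cover is slid fully shut (within 5 mm of its stop) (value of joint cover below 0.005 m), for 0.2 s.
At the end, for the whole second after the job is handed in: The lifter hangs at rest by its eye on the stand's peg, borne by the stand and let go, within 20 degrees of upright with the blade down and its eye on the peg (within 45 mm of the peg's root, above 235 mm), and the cover is at rest within 5 mm of fully shut (all of step 1 and value of joint cover below 0.005 m and velocity of joint cover below 0.005 m/s); the robot touches nothing.
It fails at once if the syrup is shifted more than 30 mm or tipped more than 0.3 rad (distance of syrup from where it was at the start of the episode above 0.03 m or angle between syrup's own z axis and vertical above 0.3 rad).
It fails at once if the jar is shifted more than 30 mm or tipped more than 0.3 rad (distance of jar from where it was at the start of the episode above 0.03 m or angle between jar's own z axis and vertical above 0.3 rad).
It fails at once if the giftbox is shifted more than 30 mm or tipped more than 0.3 rad (distance of giftbox from where it was at the start of the episode above 0.03 m or angle between giftbox's own z axis and vertical above 0.3 rad).
It fails at once if the cup is shifted more than 30 mm or tipped more than 0.3 rad (distance of cup from where it was at the start of the episode above 0.03 m or angle between cup's own z axis and vertical above 0.3 rad).
It also fails if it takes over 72 s, if anything falls off the work surface, if the arm or the gripper's body presses on something with over 40 N, if the wrist force passes 120 N, or if a joint passes its speed limit or range.

ROBOT

A 6-joint arm with a two-finger parallel gripper is mounted at the origin on the work surface. World frame = base frame: x ahead of the robot, y to its left, z up, the work surface at z = 0. Lengths are in mm, angles in rad, forces in N, time in s.
With the tool pointing down it reaches from about 400 to 925 mm from the base axis. Payload 12.5 kg.
Tool frame: the origin (TCP) lies at the very end of the fingers, on their centre line; the grasp point (between the pads) lies 19 mm behind it (env.hold_point_z is the distance from the TCP to the grasp point, in mm); z points along the fingers, y is the direction in which the jaws open and shut (so a half turn about z gives the same grasp; the last joint's range is limited). The gripper opens to 95 mm and grips with 3 to 60 N. Pads are 20 mm wide; open, the fingers measure 119 mm over their backs; the gripper's body (75 mm by 180 mm) begins 59 mm behind the grasp point.
Start: joints at [-1.374, 0.491, 1.559, -0, 1.092, -0.106], TCP at [186.394, -596.577, 214.661] pointing down, gripper open.
Joint ranges: [-3.1, 3.1], [-0.84, 2.19], [0.05, 2.79], [-1.13, 4.28], [0.06, 2.93], [-2.69, 2.69]. Speed limits (rad/s): [2.22, 2.22, 2.79, 3.14, 3.14, 3.14].

INTERFACE

Orientations are given as a unit quaternion [x, y, z, w].
In Python, from station import env gives the robot as it stands. Calls block until the motion is done:
- env.move_ptp(position, orientation): joint-space move of the TCP to a pose.
- env.move_linear(position, rot=None, v=150): straight line of the TCP; rot=None keeps the orientation; v is the mean speed in mm/s.
- env.goto_joints(angles): joint-space move.
- env.set_gripper(opening): opening from 0.0 (shut) to 1.0 (fully open); the grip force is fixed at half the most; returns when the fingers have stopped.
- env.sleep(seconds).
- env.inverse_kinematics(position, orientation): joint angles nearest the present ones, or None.
- env.observe(): the state.
- env.capture(name): name is "scene" or "top" or "wrist"; returns a dict with "image" (420x560x3 uint8, red, green, blue), "fovy" (degrees; the focal length in pixels is half the picture's height over the tangent of half this angle, whatever the lens; pixels are square), "cx", "cy" (the principal point, pixels), "k1" (the pictures are not rectified: a ray, as slopes to the right and down, at radius r is drawn at 1 + k1 r^2 times it, then the intrinsics apply), "extrinsics" (4x4, takes a point from camera to world coordinates). Camera axes: x right, y down, z forward; pixel columns grow to the right and rows downward; lengths in mm; the calibration is good to about 2 mm. A picture is of the moment at which its call begins. There is no depth.
A pose or a line that the arm cannot do raises env.MotionError and nothing moves.
- env.hand_in(): hands the job in, once; it reports no verdict.
Trained networks look in a picture, given as the dict that the camera call returned (one of the last four; its "shot" number tells which), for a name from the list of things; names that differ only in an ending like _2 or _b are one class to them, and where a whole thing is asked for, a point or a joint stands for the part that bears it (a point fixed in the world has none). Each returns a list of dicts, best first, with "score" (0 to 1); they miss things now and then, are a little off and sometimes report something else, mostly with a low value. They report only what shows in the picture. A call takes as long as a camera call. They do not tell look-alikes from the thing itself.
- env.look_for(picture, query): "xyz" ([x, y, z] in mm, in world coordinates, good to about 4 mm: the middle of the surface that is visible of it).
- env.pinpoint(picture, query): "xyz" ([x, y, z] in mm, in world coordinates, good to about 4 mm: a listed point, or the origin of a listed thing).
The state is a dict: "time": time; "qpos": joint angles; "qvel": joint speeds; "tau": joint torques, N m; "tool_pos": TCP position; "eef_rot": TCP orientation; "wrist_force": force on the tool from outside, world axes, zero at the start; "ft_torque": the same for the moment, N m; "gripper_width": opening from 0.0 (shut) to 1.0 (fully open).
Only numpy, scipy, OpenCV 4.12 (cv2) and the standard library are available. Lean on these libraries where they do the work, as an engineer would, in place of code of your own. Each camera call takes 0.05 s, during which the arm holds its last target. There are 200 camera calls.

## Working session

There is one attempt and no reset: what is moved stays moved. The work goes in short steps, each a Python script; the robot and the scene stay as the last script left them, time stands still between calls to the robot, and variables do not carry over. Pictures are saved under pics/ and viewed, about 8 in all and at most 12, crops included, and the job is handed in when it is done.

```bash
mkdir -p pics; ls; python3 - <<'E'
from station import env
import cv2
for n in("scene","top"):
    p=env.capture(n); cv2.imwrite(f"pics/{n}0.png",p["image"][:,:,::-1])
    print(n,p["fovy"],p["cx"],p["cy"],p["k1"],p["extrinsics"].round(3).tolist() if hasattr(p["extrinsics"],'round') else p["extrinsics"])
    for q in["lifter","lifter_eye","tray","cover_grip","cover_edge","stand","peg_root","peg_tip","syrup","jar","giftbox","cup"]:
        print(q,[([round(float(v)) for v in d["xyz"]],round(d["score"],2)) for d in env.pinpoint(p,q)[:3]])
print(env.observe())
E
```

```text
pics
scene 52.00096407819673 289.12271931550555 212.94907904474357 0.0039914614254162135 [[-0.334, 0.59, -0.735, 1234.55], [0.942, 0.222, -0.25, 200.785], [0.015, -0.776, -0.631, 849.569], [0.0, 0.0, 0.0, 1.0]]
lifter [([440, -544, 0], 0.85), ([539, -318, 60], 0.71), ([176, -299, -1], 0.62)]
lifter_eye [([237, -366, 3], 0.95), ([511, -613, 2], 0.81), ([635, -344, 60], 0.73)]
tray [([569, -198, 1], 0.7)]
cover_grip [([582, -150, 89], 0.76)]
cover_edge [([566, -232, 62], 0.78)]
stand [([449, 387, -1], 0.62)]
peg_root [([448, 382, 256], 0.92)]
peg_tip [([436, 348, 290], 0.87)]
syrup [([597, 356, -2], 0.79), ([450, 382, 256], 0.74)]
jar [([582, 185, -2], 0.69)]
giftbox [([717, -182, 1], 0.59), ([636, -343, 61], 0.43)]
cup [([369, -250, -1], 0.67)]
top 47.60289110286899 280.35512605560984 204.97677624394285 -0.10985900996850481 [[0.02, -0.994, 0.11, 287.687], [-1.0, -0.018, 0.014, -89.079], [-0.012, -0.11, -0.994, 1705.304], [0.0, 0.0, 0.0, 1.0]]
lifter [([438, -545, -2], 0.9), ([539, -312, 55], 0.77)]
lifter_eye [([513, -618, 4], 0.69), ([638, -343, 58], 0.63)]
tray [([575, -196, 2], 0.6
[... 376 characters left out ...]
'time': 1.3, 'qpos': array([-1.37357424e+00,  4.90891113e-01,  1.55886152e+00,  5.18646100e-06,
        1.09164834e+00, -1.05590018e-01]), 'qvel': array([ 6.23291848e-04, -6.30218542e-04,  9.43285467e-04, -3.89044858e-05,
       -1.23880508e-03,  1.04655963e-03]), 'tau': array([-1.66153637e-03, -6.12471199e+01, -2.58431304e+01,  6.92524435e-02,
        4.45616548e-02, -2.42161559e-05]), 'tool_pos': array([ 186.41725396, -596.60432281,  214.67974239]), 'eef_rot': array([9.88560159e-01, 1.50827064e-01, 6.68850191e-06, 9.56368198e-05]), 'wrist_force': array([-0.12852553,  0.42512178,  0.26605189]), 'ft_torque': array([-0.0679133 ,  0.00709998, -0.00616124]), 'gripper_width': 0.9982850280507045}
```

View pics/scene0.png

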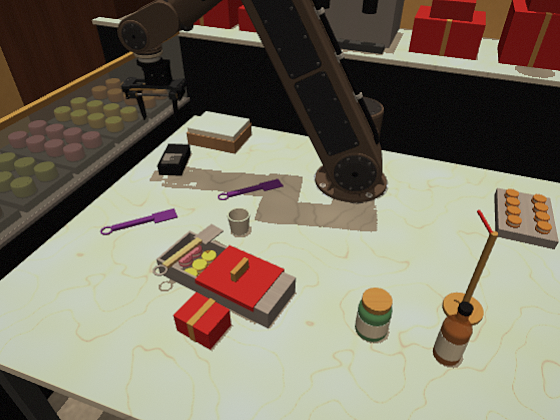

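View pics/top0.png

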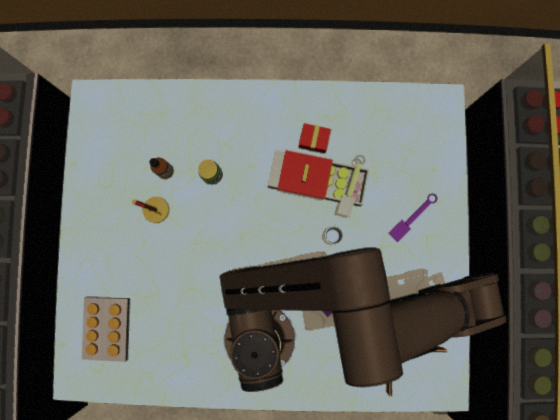

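The bare steel lifter lies across the tray at about (539,-315), with its eye at (637,-343); in the scene view that is px (190,245). The purple ones are decoys. The stand is at scene px (465,300), and its peg points towards -y. Next I'll check that the arm can reach the hanging poses for both wrist rolls, then take a closer look at the handle.

```bash
cat > h.py <<'E'
from station import env
import numpy as np, cv2
from scipy.spatial.transform import Rotation as R
def frame(x,z):
    x=x/np.linalg.norm(x); z=z-(z@x)*x; z/=np.linalg.norm(z)
    return np.column_stack([x,np.cross(z,x),z])
Z=np.array([0,0,1.])
D={+1:np.diag([1,-1,-1.]),-1:np.diag([-1,1,-1.])}
GX=22.; GZ=5.; DEPTH=10.   # grip at lifter x, handle mid height, TCP this far past it
def tool(eye,Rl,s,gx=GX,gz=GZ,depth=DEPTH):
    """TCP pose placing the lifter eye at 'eye' with lifter rotation Rl"""
    Rt=Rl@D[s]
    p=eye+Rl@np.array([gx-100,0,gz-3-depth])
    return p,R.from_matrix(Rt).as_quat()
def hang(u,tilt):
    """lifter rotation; tilt = tool below horizontal (rad), tool pointing along -u"""
    zt=-u*np.cos(tilt)-Z*np.sin(tilt); lz=-zt
    return frame(-u*np.sin(tilt)+Z*np.cos(tilt),lz)
def pp(p,q,n=3): return [(np.round(d["xyz"],1).tolist(),round(d["score"],2)) for d in env.pinpoint(p,q)[:n]]
E
python3 - <<'E'
from h import *
root=np.array([449.5,381.5,254.5]); u=np.array([-11.,-34,0]);u/=np.linalg.norm(u)
pd=(u+Z)/2**.5
o=np.array([539,-315,55.]);e=np.array([636.8,-343.3,58]); d=e-o; d[2]=0
Rl=frame(d,Z)
for s in(1,-1):
    p,q=tool(e,Rl,s); 
    for dz in(0,120,300): print(s,'grasp',dz,np.round(p,0),env.inverse_kinematics(p+dz*Z,q))
    for t in(0,.3,.6,.785):
        for k in(25,60,100):
            p,q=tool(root+pd*k,hang(u,t),s); print(s,t,k,p.round(),env.inverse_kinematics(p,q))
E
```

```text
1 grasp 0 [ 562. -322.   50.] [-6.21847902e-01  7.09851379e-01  1.64174487e+00 -4.44089210e-16
  7.89996406e-01  1.23062098e+00]
1 grasp 120 [ 562. -322.   50.] [-6.21847902e-01  5.66555518e-01  1.54931207e+00 -4.44089210e-16
  1.02572506e+00  1.23062098e+00]
1 grasp 300 [ 562. -322.   50.] [-6.21847902e-01  4.30992313e-01  1.29966067e+00 -4.44089210e-16
  1.41093967e+00  1.23062098e+00]
1 0 25 [447. 372. 194.] [ 0.12928488  0.80191955  2.34982991  2.01296248  1.57514253 -1.5799763 ]
1 0 60 [439. 349. 219.] [ 0.06754353  0.73819837  2.38225822  1.95116407  1.5629483  -1.5511711 ]
1 0 100 [430. 322. 247.] [-0.00788761  0.66009508  2.41046037  1.87508734  1.54947974 -1.50302773]
1 0.3 25 [439. 350. 195.] [ 0.10167825  0.58332799  2.34529341  1.91520902  1.19159371 -1.3610072 ]
1 0.3 60 [432. 326. 220.] [ 0.03811515  0.5122251   2.36224071  1.83099895  1.18990403 -1.30051664]
1 0.3 100 [423. 300. 248.] [-0.03933502  0.42861182  2.37197225  1.72651954  1.19735476 -1.21766537]
1 0.6 25 [433. 329. 203.] [ 0.13420929  0.38678003  2.26764076  1.63922321  0.84196154 -0.96930757]
1 0.6 60 [425
[... 1337 characters left out ...]
122251  2.36224071 1.83099895 1.18990403 1.84107602]
-1 0.3 100 [423. 300. 248.] [-0.03933502  0.42861182  2.37197225  1.72651954  1.19735476  1.92392728]
-1 0.6 25 [433. 329. 203.] [0.13420929 0.38678003 2.26764076 1.63922321 0.84196154 2.17228508]
-1 0.6 60 [425. 306. 228.] [0.07279941 0.31721049 2.27308398 1.52994088 0.87157105 2.25765779]
-1 0.6 100 [416. 279. 256.] [-2.26067821e-03  2.38893107e-01  2.27038531e+00  1.40659511e+00
  9.21562999e-01  2.35527504e+00]
-1 0.785 25 [429. 318. 211.] [0.18098675 0.30098697 2.19218189 1.31995955 0.69837594 2.54459897]
-1 0.785 60 [421. 294. 236.] [0.12281504 0.23511002 2.19359076 1.21758488 0.75253258 2.62092144]
-1 0.785 100 [413. 267. 264.] None
```

```bash
python3 - <<'E'
from h import *
o=np.array([539,-315,55.]);e=np.array([636.8,-343.3,58]); d=e-o; d[2]=0
p,q=tool(e,frame(d,Z),1)
env.move_ptp(p+170*Z,q); env.set_gripper(0.5)
w=env.capture("wrist"); cv2.imwrite("pics/w1.png",w["image"][:,:,::-1])
for k in["lifter","lifter_eye","cover_grip","cover_edge","tray"]: print(k,pp(w,k,2))
# project model axis into picture for checking
E=np.array(w["extrinsics"]);f=210/np.tan(np.radians(w["fovy"]/2))
for P in(o,e):
    c=np.linalg.inv(E)@np.r_[P,1]; s=c[:2]/c[2]; s=s*(1+w["k1"]*(s@s)); print(s*f+[w["cx"],w["cy"]])
print(w["fovy"],w["cx"],w["cy"],w["k1"],E.round(3).tolist(),env.observe()["time"])
E
```

```text
lifter [([538.6, -316.2, 55.0], 0.82), ([441.5, -550.4, -0.4], 0.66)]
lifter_eye [([636.3, -343.6, 56.8], 0.92), ([511.5, -616.1, 1.1], 0.77)]
cover_grip [([583.2, -151.0, 93.4], 0.63)]
cover_edge [([565.0, -228.9, 57.6], 0.73)]
tray [([573.8, -195.7, 2.0], 0.72), ([636.2, -342.1, 58.5], 0.6)]
[274.63106282 216.44472566]
[274.65103011 127.94745978]
71.08919433691085 274.18854759107705 210.32191643107473 -0.04572469545059269 [[-0.278, -0.926, -0.254, 634.792], [-0.961, 0.268, 0.074, -342.319], [-0.0, 0.264, -0.964, 390.758], [0.0, 0.0, 0.0, 1.0]] 4.2417
```

View pics/w1.png

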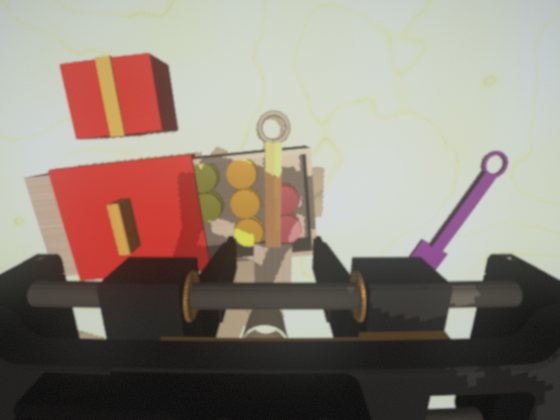

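The eye shows at px (273,127), where the model predicted it, and the handle axis is vertical between the fingers at px (235,250) and (315,250). I'll grasp it, lift, and measure the eye in hand.

```bash
python3 - <<'E'
from h import *
o=np.array([538.8,-315.6,55.]);e=np.array([636.6,-343.4,58]); d=e-o; d[2]=0
p,q=tool(e,frame(d,Z),1)
env.move_linear(p+60*Z,q,v=200); env.move_linear(p,v=80); env.set_gripper(0)
print(env.observe()["gripper_width"]*95, env.observe()["wrist_force"])
env.move_linear(p+250*Z,v=200)
print(env.observe()["gripper_width"]*95,env.observe()["wrist_force"],env.observe()["tool_pos"])
# transit toward the stand, high, tool tilted 0.6
root=np.array([449.5,381.5,254.5]); u=np.array([-11.,-34,0]);u/=np.linalg.norm(u); pd=(u+Z)/2**.5
a,qa=tool(root+pd*110+Z*60,hang(u,.6),1)
ja=np.array(env.inverse_kinematics(a,qa)); print(ja, a)
env.move_ptp(a,qa)
p=env.capture("scene"); cv2.imwrite("pics/s2.png",p["image"][:,:,::-1])
t=env.capture("top")
print("want eye",root+pd*110+Z*60)
for n,c in(("s",p),("t",t),("w",env.capture("wrist"))):
    for k in["lifter_eye","lifter","peg_root","peg_tip"]: print(n,k,pp(c,k,3))
print(env.observe()["time"])
E
```

```text
17.586903687960003 [-0.8267347   1.47338893  2.49638533]
17.609696700786916 [-0.26040799  0.48071417 -0.75737412] [ 561.28064206 -321.88929629  298.87655138]
[-0.02181919  0.10729595  2.18285923  1.24321517  0.9881701  -0.52970758] [414.03258535 271.87344564 323.38842818]
want eye [425.55720077 307.49498419 392.28174593]
s lifter_eye [([510.3, -611.5, -1.8], 0.9), ([426.3, 304.3, 396.6], 0.78), ([236.3, -365.1, 2.9], 0.56)]
s lifter [([409.3, 251.3, 309.4], 0.72), ([176.6, -301.5, -0.8], 0.7), ([440.2, -544.4, -0.7], 0.59)]
s peg_root [([449.5, 378.4, 255.1], 0.81)]
s peg_tip [([437.1, 349.6, 290.1], 0.64)]
t lifter_eye [([513.6, -617.0, 6.1], 0.97), ([238.8, -367.0, -0.6], 0.97), ([426.1, 307.6, 392.9], 0.47)]
t lifter [([436.3, -542.2, -1.4], 0.93), ([173.1, -296.9, -0.7], 0.89), ([407.1, 255.7, 310.6], 0.81)]
t peg_root [([449.2, 383.3, 255.0], 0.79)]
t peg_tip [([440.2, 348.5, 291.5], 0.72)]
w lifter_eye []
w lifter [([405.8, 256.0, 307.4], 0.55)]
w peg_root []
w peg_tip []
10.7417
```

View pics/s2.png

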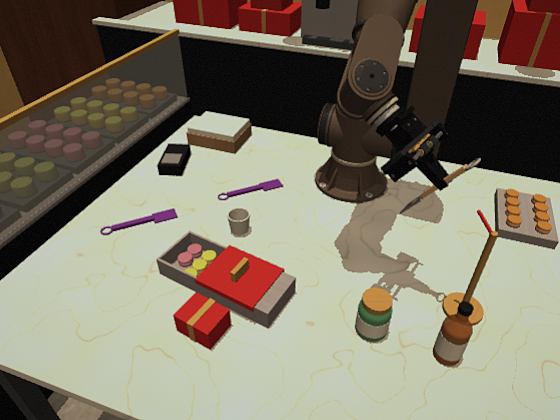

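The lifter is held firmly and the eye is within 2–3 mm of its target (scene px (475,162)). I'll line it up with the peg axis just off the tip and check.

```bash
cat >> h.py <<'E'
root=np.array([449.4,381.4,254.3]); u=np.array([-10.9,-33.2,0]);u/=np.linalg.norm(u); pd=(u+Z)/2**.5
def at(k,tilt,off=np.zeros(3),v=80):
    p,q=tool(root+pd*k+off,hang(u,tilt),1); env.move_linear(p,q,v=v)
def px(c,P):
    E=np.array(c["extrinsics"]);f=210/np.tan(np.radians(c["fovy"]/2))
    a=np.linalg.inv(E)@np.r_[P,1]; s=a[:2]/a[2]; return s*(1+c["k1"]*(s@s))*f+[c["cx"],c["cy"]]
def crops(name):
    out=[]
    for n in("scene","top"):
        c=env.capture(n); x,y=px(c,root+pd*40).astype(int)
        out.append(cv2.resize(c["image"][max(y-35,0):y+35,max(x-45,0):x+45][:,:,::-1],(390,300),interpolation=cv2.INTER_CUBIC))
    cv2.imwrite(name,np.hstack(out))
E
python3 - <<'E'
from h import *
at(85,.65,v=120); at(62,.65); env.sleep(.2)
crops("pics/c1.png"); print(env.observe()["wrist_force"],env.observe()["time"],env.observe()["tool_pos"],tool(root+pd*62,hang(u,.65),1)[0])
E
```

```text
[ 0.50325321 -0.52038469 -2.630463  ] 12.275 [423.06441449 300.78347577 231.50270825] [422.98670269 300.94848894 231.2045929 ]
```

View pics/c1.png

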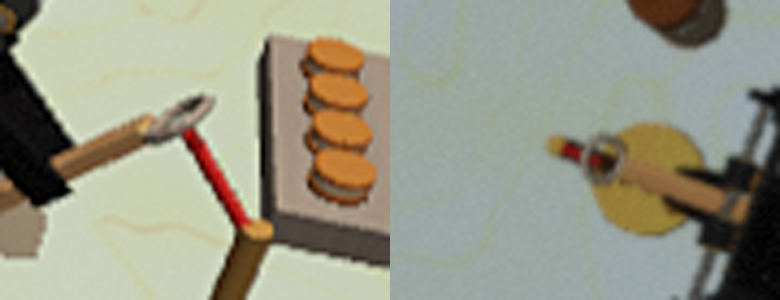

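The ring sits just off the peg tip. In the left crop the peg axis runs into it at px (185,120), and in the top view the red shows through the ring at px (600,158). I'll slide it down the peg and straighten it.

```bash
python3 - <<'E'
from h import *
for k in(50,40,30):
    at(k,.65,v=60); env.sleep(.1); print(k,env.observe()["wrist_force"].round(1))
for t in(.45,.25,.1):
    at(28,t,-4*Z*(1-t/.65),v=50); env.sleep(.1); print(t,env.observe()["wrist_force"].round(1))
crops("pics/c2.png"); print(env.observe()["time"])
E
```

```text
50 [ 0.3  0.6 -1. ]
40 [ 0.1  0.5 -1.3]
30 [ 0.  -0.2 -0.6]
0.45 [ 1.   0.3 -0.1]
0.25 [-0.7 -0.2 -1.4]
0.1 [ 0.4 -0.7 -1.8]
15.325
```

View pics/c2.png

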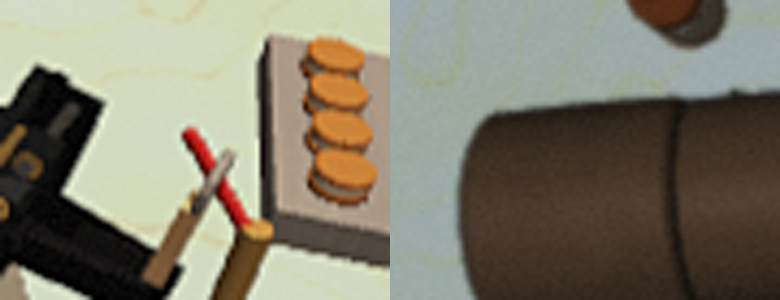

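The peg passes through the ring near px (210,180), and there was no contact force on the way down. I'll ease the lifter down, let go and back out.

```bash
python3 - <<'E'
from h import *
at(24,.08,-6*Z,v=40); env.sleep(.1); print(env.observe()["wrist_force"].round(1))
env.set_gripper(.5); env.sleep(.8)
c=env.capture("scene"); print(pp(c,"lifter_eye",3),pp(c,"lifter",3))
T=R.from_quat(env.observe()["eef_rot"]).as_matrix()
env.move_linear(env.observe()["tool_pos"]-130*T[:,2],v=120)
print(env.observe()["wrist_force"].round(1),env.observe()["time"])
crops("pics/c3.png")
c=env.capture("scene"); print(pp(c,"lifter_eye",3),pp(c,"lifter",3),env.observe()["tool_pos"])
E
```

```text
[-0.2  0.  -0.8]
[([512.0, -612.8, 1.5], 0.86), ([236.9, -366.3, 4.0], 0.78), ([449.1, 378.8, 245.6], 0.7)] [([443.2, -543.3, 0.2], 0.91), ([177.5, -302.1, -2.2], 0.8), ([439.4, 360.3, 147.9], 0.77)]
[ 0.3 -0.5  0.4] 18.65
[([238.0, -365.2, 3.9], 0.98), ([509.2, -612.8, -0.9], 0.94), ([447.0, 378.6, 248.2], 0.74)] [([173.9, -303.1, -2.0], 0.89), ([437.2, 358.3, 145.2], 0.86), ([442.1, -546.1, -3.5], 0.61)] [404.05367143 244.19166851 197.26156944]
```

View pics/c3.png

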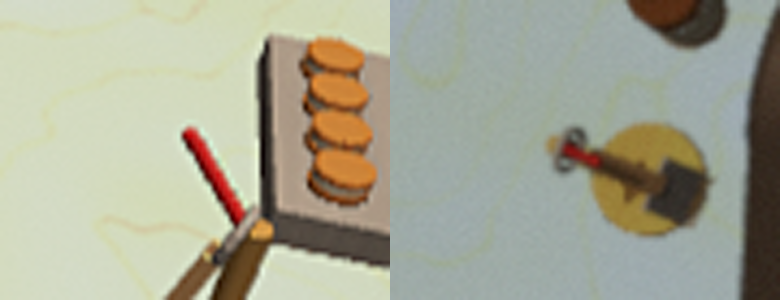

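It hangs on the peg root: eye ≈ (448,379,247), leaning about 0.22 rad against the post, which is under the 0.35 limit. Next is the cover.

```bash
python3 - <<'E'
from h import *
o=env.observe()["tool_pos"]; env.move_linear(o+np.array([0,-30,140.]),v=200)
fin=np.array([581.8,-149,91]); yd=np.array([16,82,0.]); yd/=np.linalg.norm(yd)
x=np.cross(yd,-Z)
q=R.from_matrix(np.column_stack([x,yd,-Z])).as_quat()
q2=R.from_matrix(np.column_stack([-x,-yd,-Z])).as_quat()
P=fin+90*Z
J=[np.array(env.inverse_kinematics(P,k)) for k in(q,q2)]
Q=(q,q2)[int(abs(J[1][5])<abs(J[0][5]))]; print(J)
env.move_ptp(P,Q)
w=env.capture("wrist"); cv2.imwrite("pics/w2.png",w["image"][:,:,::-1])
for k in["cover_grip","cover_edge","tray"]: print(k,pp(w,k,2))
t=env.capture("scene")
for k in["cover_grip","cover_edge","tray","lifter_eye","lifter"]: print(k,pp(t,k,3))
print(px(w,fin),px(w,fin-15*Z),env.observe()["time"],Q.tolist())
E
```

```text
[array([-3.60662473e-01,  4.91161636e-01,  1.65956096e+00, -4.44089210e-16,
        9.90870059e-01, -1.73875804e+00]), array([-3.60662473e-01,  4.91161636e-01,  1.65956096e+00, -4.44089210e-16,
        9.90870059e-01,  1.40283461e+00])]
cover_grip [([580.5, -149.7, 94.0], 0.88)]
cover_edge [([566.1, -233.5, 56.8], 0.97)]
tray [([569.4, -199.2, -2.6], 0.94)]
cover_grip [([578.6, -150.8, 88.9], 0.55)]
cover_edge [([564.1, -232.8, 62.8], 0.91)]
tray []
lifter_eye [([509.2, -613.5, 0.0], 0.82), ([447.1, 379.0, 244.4], 0.72), ([718.4, -182.2, 0.8], 0.34)]
lifter [([441.3, -542.5, 0.1], 0.92), ([177.4, -298.3, -0.4], 0.72), ([441.4, 361.1, 148.0], 0.69)]
[274.88900865 214.47432123] [274.86740062 210.16221614] 22.45 [0.995361891983438, -0.0962013720648023, -0.0, 0.0]
```

View pics/w2.png

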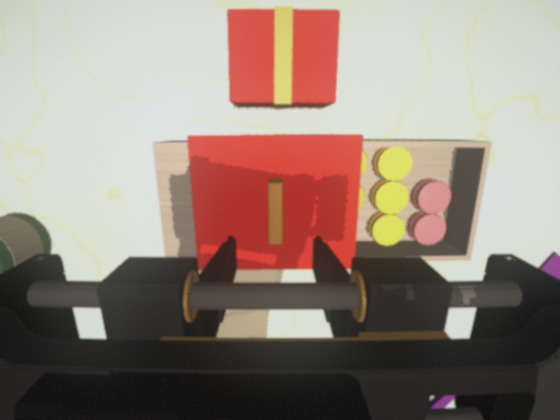

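The fin is centred at px (275,212) between the fingers and square to them, and the compartment is clear. I'll pinch it and slide the cover shut.

```bash
python3 - <<'E'
from h import *
P=np.array([581.,-149.5,68]); yd=np.array([16,82.5,0.]); yd/=np.linalg.norm(yd)
env.move_linear(P+30*Z,v=120); env.move_linear(P,v=60); env.set_gripper(0)
print(env.observe()["gripper_width"]*95,env.observe()["wrist_force"].round(1))
s=0
while s<150:
    step=40 if s<80 else(15 if s<120 else 2.5)
    s+=step; env.move_linear(P-yd*s,v=80 if step>3 else 40); ob=env.observe(); F=ob["wrist_force"]
    print(s,F.round(1),((P-ob["tool_pos"])@yd).round(1))
    if F@yd>15: break
env.sleep(.2); print(env.observe()["wrist_force"].round(1),env.observe()["time"])
E
```

```text
14.083260499866581 [-0.7 -0.4  0.9]
40 [ 1.2 -2.1  1.6] 40.8
80 [ 4.6 -3.2  1.1] 80.4
95 [ 5.6 -2.9 -0.3] 95.5
110 [ 5.3 -2.9  0.2] 110.5
125 [ 6.  -3.3 -0.9] 125.5
127.5 [ 5.6 -2.6 -0.1] 127.6
130.0 [ 7.4 -2.3  0.7] 130.0
132.5 [ 6.6 -2.4  0. ] 132.5
135.0 [11.1  8.4  1.2] 133.3
137.5 [15.4 23.   4.3] 133.4
[15.  23.1  4. ] 28.3583
```

A firm stop at 133.4 mm, which matches the opening I estimated (~133). I'll relieve the pressure, release, retreat and check.

```bash
python3 - <<'E'
from h import *
env.move_linear(env.observe()["tool_pos"],v=40); env.set_gripper(.5)
env.move_linear(env.observe()["tool_pos"]+150*Z,v=150); env.sleep(.3)
w=env.capture("wrist"); c=env.capture("scene")
cv2.imwrite("pics/f.png",np.hstack([cv2.resize(c["image"],(400,300)),cv2.resize(w["image"],(400,300))])[:,:,::-1])
for k in["cover_grip","cover_edge","tray"]: print(k,pp(w,k,2),pp(c,k,1))
for k in["lifter_eye","lifter"]: print(k,pp(c,k,3))
for k in["syrup","jar","giftbox","cup"]: print(k,pp(c,k,1))
print(env.observe()["time"],env.observe()["wrist_force"].round(1))
E
```

```text
cover_grip [([555.4, -284.9, 91.3], 0.84)] [([552.5, -281.8, 90.0], 0.89)]
cover_edge [([542.6, -363.7, 57.5], 0.84)] [([539.3, -364.8, 62.9], 0.6)]
tray [([572.0, -196.7, 1.2], 0.68)] [([571.1, -196.3, 0.0], 0.62)]
lifter_eye [([508.8, -612.1, -0.9], 0.63), ([445.7, 377.6, 246.2], 0.57)]
lifter [([442.1, -544.7, 2.0], 0.96), ([178.3, -300.4, -0.1], 0.93), ([439.9, 361.2, 146.9], 0.71)]
syrup [([596.0, 356.5, -0.9], 0.6)]
jar []
giftbox [([718.0, -183.0, 1.7], 0.89)]
cup [([368.9, -249.7, -1.2], 0.68)]
31.5333 [-0.3  0.3 -0.4]
```

View pics/f.png

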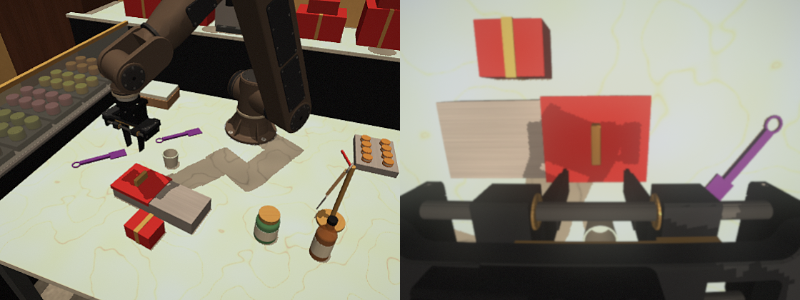

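The cover is shut: the deck is bare and no macarons show (right view, cover at px (540–650,97–180)). The lifter hangs on the peg at left px (335,185), and the bystanders are standing.

```bash
python3 -c "
from station import env
env.hand_in(); print(env.observe()['time'])"
```

```text
the job is handed in; nothing more can be done
the job is handed in; nothing more can be done
```

The bare steel lifter now hangs by its eye on the red peg, the red cover is shut over the macarons, and the job is handed in. The robot clock read 31.5 s at the last check.

- **Lifter:** The eye measured about (446, 378, 246) mm. That is roughly 10 mm from the peg root and 246 mm high, against the 235 mm needed. It leans about 0.2 rad against the post, inside the 0.35 rad limit, and stayed there across three checks.
- **Cover:** It met a firm stop after 133.4 mm of travel, close to the 133 mm opening I had estimated. The last pictures show the compartment fully covered and the deck bare.
- **Gripper:** It was open, clear of everything, with about zero wrist force.
- **Bystanders:** The syrup bottle, gift box and cup read within a few mm of where they started. The network missed the jar in the last check, but the picture shows it standing in place.

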